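# Load a brass blank under the sprung roller of the marking stand

### The arm

A 6-joint arm with a two-finger parallel gripper is mounted at the origin on the work surface; the furniture and walls round the work are solid. World frame = base frame: x ahead of the robot, y to its left, z up, the work surface at z = 0. Lengths are in m, angles in rad, forces in N, time in s.
With the tool pointing down it reaches from about 0.25 to 0.725 m from the base axis. Payload 4 kg.
Tool frame: the origin (TCP) lies at the very end of the fingers, on their centre line; the grasp point (between the pads) lies 19 mm behind it; y points along the fingers, z is the direction in which the jaws open and shut, and the axes are right-handed (so a half turn about y gives the same grasp; the last joint's range is limited). The gripper opens to 85 mm and grips with 20 to 120 N. Pads are 22 mm wide; open, the fingers measure 114 mm over their backs; the gripper's body (76 mm by 85 mm) begins 54 mm behind the grasp point. The pads swing forward as they close: fully open they stand 13 mm farther back than shut.
Start: joints at [1.257, 0.241, 0.005, 1.335, 0, 1.571], TCP at [0.154, 0.476, 0.231] pointing down, gripper open.
Joint ranges: [-2.72, 2.72], [-1.05, 1.87], [-1.09, 1.28], [-1.99, 2.15], [-1.42, 1.44], [-3.14, 3.14]. Speed limits (rad/s): [2.79, 2.79, 3.14, 3.14, 3.14, 3.14].

### API

Orientations are given as a unit quaternion [x, y, z, w].
In Python, from workcell import bot gives the robot as it stands. The module is installed in compiled form; this text tells all that it offers.
- The arm moves only by the tool move_arm, never from a script. Its argument "increments" is a list of rows, each an object with "grip": the closure, from 0 (fully open) to 1 (shut); "linear": the shift along the tool's x, y, z scaled (see below), a list of three; "twist": the turn about the tool's y scaled (see below). A call has exactly 5 rows; each row shifts and turns the pose as measured when the row begins, along the tool's axes as they then stand; what a row does not reach is not made up. The controller multiplies each number of a shift by 0.2 m and each number of a turn by 2 rad. A row lasts 1/10 s, in which the tool goes at most 50 mm and 8.59 degrees, less where a joint would pass 70% of its speed; a pose out of reach is approached as far as the arm can. A call with a number of a shift or a turn outside -1 to 1 is refused whole. A call with a gripper value outside its range is refused whole. The fingers move at their own pace and stop on an object; the grip force is fixed at half the most. Time passes only in rows, so rows that do not move let the fingers close, or fill a call up. It gives the time, the measured TCP pose, the force and the opening at its end, in the units of the state.
- bot.get_obs(): the state, without advancing time (a new reading comes with each control period).
- bot.camera(name): name is "scene" or "top" or "wrist"; returns (picture, depth): 480x640x3 uint8, blue, green, red; 480x640 float32, m along the optical axis (not along the pixel's ray), 0 where there is no reading.
- bot.camera_params(name): a dict with "camera_matrix" (3x3 intrinsics, pixels), "rvec" (rotation vector, rad) and "tvec" (3), from world to camera coordinates, as OpenCV has them; the wrist camera has in their place "T_tool_cam" (4x4, takes a point from camera to tool coordinates, whose origin is the TCP and whose axes are the tool frame's). Camera axes: x right, y down, z forward; pixel columns grow to the right and rows downward; lengths in m; the calibration is good to about 2 mm. The wrist camera is an equidistant fisheye: a pixel r from the principal point sees the ray r / f radians off the axis. A picture is of the moment at which its call begins: read the wrist's pose just before it. camera_params takes no time and is no camera call.
- bot.job_done(): hands the job in, once; it reports no verdict.
The state is a dict: "clock": time; "joint_pos": joint angles; "joint_vel": joint speeds; "tau": joint torques, N m; "eef_pos": TCP position; "tool_rot": TCP orientation; "ft_force": force on the tool from outside, world axes, zero at the start; "ft_torque": the same for the moment, N m; "grip_width": finger opening in m.
Only numpy, scipy, OpenCV 4.12 (cv2) and the standard library are available. Lean on these libraries where they do the work, as an engineer would, in place of code of your own. Each camera call takes 0.05 s, during which the arm holds its last target. There are 200 camera calls.

### The job

Pick up the flat brass plate and load it on the blue sloping marking stand: lay it lengthwise on the narrow bed, slip its upper end beneath the sprung roller and slide it on up until that end meets the stop bar, so that it lies flat, straight and centred on the bed with the roller bearing on it. Let go of it there, and leave the aluminium plate and the roll of tape where they lie.

Things in the scene. Friction and masses are not known exactly. Their poses are not given: they have to be found in the camera images.
- brass_plate_center (a point): Centre (half-way up) of the loose flat brass-coloured plate: 130 mm long (its x), 48 mm wide (its y), 6 mm thick (its z), 0.16 kg, two dark hole marks on its long centre line, 55 mm either side of the middle. Both ends and both faces are alike. It lies flat on the table at first.
- alu_plate_center (a point): Centre of the silvery aluminium plate, same size and form as the brass one; a bystander that must stay.
- bed: Sloping bed of the blue marking stand (fixed). Origin: middle of its upper face, 75 mm above the table, where the middle of a fully loaded plate's underside lies. x: up the slope, 30 degrees above level, away from the robot; y: level across; z: square to the face. A bare rail 32 mm wide, 10 mm thick, x = -73 to +65 mm, so the plate overhangs it 8 mm each side. Only 24 mm wide posts below.
- stop (a point): Middle of the stop bar's face that the plate's upper end meets: bed x = +65, y = 0, z = +6 mm; axes as the bed's. The blue bar is 60 mm wide across the bed and stands 12 mm above its face. Behind it two cheeks, 32 mm above the bed's face, carry the red sprung arm's hinge. The stand's foot is 160 x 100 x 8 mm.
- roller: Black roller, 28 mm across, 24 mm wide, turning freely in the end of the red sprung arm; origin at its centre: at rest at bed x = +25, y = 0, z = +16.5 mm, hanging 2.5 mm above the bed. A plate slid up the bed pushes against its underside; the roller then rides up (about 6 N of push) onto the plate and presses it with about 3.5 N. Its own axes turn as it rolls.
- hold_arm (a joint): Angle of the red sprung arm about its hinge at bed x = +86, z = +22 mm: 0 at rest, grows as the roller rises (limit 0.7 rad); about 0.06 rad with a plate beneath the roller. The spring always pulls it back to 0 (about 0.2 N m).
- tape_roll: Brown packing tape roll lying flat, 100 mm across, 48 mm high; bystander. Origin under its centre.

How it is judged:
On the way:
1. the brass plate is lifted clear of the table (height (world z) of brass_plate_center above 0.05 m), for 0.2 s.
At the end, for the whole second after the job is handed in: The brass plate lies at rest flat on the sloping bed (within 0.06 rad), its upper end within 5 mm of the stop bar, its middle within 9 mm of the bed's centre line, its length within 0.12 rad of the bed's, with the sprung roller pressing on it with more than 1 N (x of brass_plate_center in the frame of bed between -0.005 and 0.005 m and y of brass_plate_center in the frame of bed between -0.009 and 0.009 m and z of brass_plate_center in the frame of bed between 0 and 0.006 m and angle between the z axis of brass_plate_center and the z axis of bed, either way round below 0.06 rad and angle between the x axis of brass_plate_center and the x axis of bed, either way round below 0.12 rad and contact force between roller and brass_plate above 1 N and linear speed of brass_plate below 0.02 m/s); the robot touches nothing.
It fails at once if the aluminium plate is moved more than 30 mm (distance of alu_plate_center from where it was at the start of the episode above 0.03 m).
It fails at once if the tape roll is moved more than 30 mm (distance of tape_roll from where it was at the start of the episode above 0.03 m).
It also fails if it takes over 40 s, if anything falls off the work surface, if the arm or the gripper's body presses on something with over 40 N, if the wrist force passes 120 N, or if a joint passes its speed limit or range.

## Working session

There is one attempt and no reset: what is moved stays moved. The work goes in short steps, Python scripts to look and compute and a tool call to move; the robot and the scene stay as the last step left them, time stands still between calls to the robot, and variables do not carry over. Pictures are saved under pics/ and viewed, about 8 in all and at most 12, crops included, and the job is handed in when it is done.

Besides the shell and the picture viewer there is one more tool, called after "Emit:" in YAML: its name, and indented under it one key for each argument. move_arm: Moves the arm, as the interface text tells. Its arguments: {"type":"object","properties":{"increments":{"type":"array"}},"required":["increments"]}

```bash
mkdir -p pics; cat > h.py <<'E'
import numpy as np, cv2
from scipy.spatial.transform import Rotation as R
from workcell import bot
def grab(n,f):
    p,d=bot.camera(n); cv2.imwrite('pics/'+f+'.png',p); np.save('pics/'+f+'.npy',d); return p,d
def world(n,d,u,v,k=2):
    P=bot.camera_params(n);K=P['camera_matrix'];w=d[v-k:v+k+1,u-k:u+k+1];z=np.median(w[w>0])
    c=np.linalg.inv(K)@[u,v,1]*z
    return R.from_rotvec(np.ravel(P['rvec'])).inv().apply(c-np.ravel(P['tvec']))
E
python3 - <<'E'
from h import *
grab('top','top0');grab('scene','sc0')
o=bot.get_obs();print({k:np.round(v,3) for k,v in o.items()})
print(R.from_quat(o['tool_rot']).as_matrix().round(3))
E
```

```text
{'clock': np.float64(0.1), 'joint_pos': array([ 1.257,  0.241,  0.004,  1.335, -0.   ,  1.571]), 'joint_vel': array([-0.001, -0.   ,  0.003, -0.   ,  0.   , -0.   ]), 'tau': array([ 1.0000e-03, -3.7314e+01,  2.5301e+01,  1.1000e-02,  0.0000e+00,
        0.0000e+00]), 'eef_pos': array([0.154, 0.475, 0.23 ]), 'tool_rot': array([ 0.699, -0.111,  0.11 , -0.698]), 'ft_force': array([ 0.257, -0.546, -0.197]), 'ft_torque': array([0.028, 0.016, 0.012]), 'grip_width': np.float64(0.085)}
[[ 0.951 -0.001  0.309]
 [-0.309 -0.002  0.951]
 [ 0.    -1.    -0.002]]
```

View pics/top0.png

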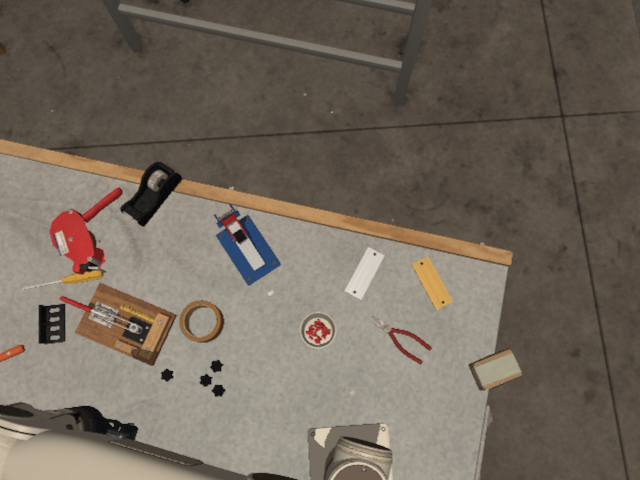

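View pics/sc0.png

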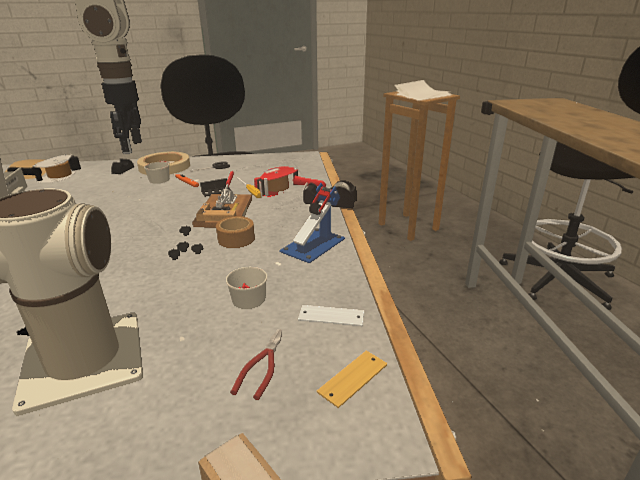

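Top view: brass plate around (432,283), aluminium plate (364,273), stand (247,247) with its upper end at top left, tape roll (201,322). I'll enlarge the stand and measure the brass plate by colour.

```bash
python3 - <<'E'
from h import *
p=cv2.imread('pics/top0.png');d=np.load('pics/top0.npy')
hsv=cv2.cvtColor(p,cv2.COLOR_BGR2HSV)
m=cv2.inRange(hsv,(15,120,120),(30,255,255));m[:,:400]=0;m[:245]=0;m[320:]=0;m[:,460:]=0
c=max(cv2.findContours(m,0,2)[0],key=cv2.contourArea);r=cv2.minAreaRect(c);print(r)
b=cv2.boxPoints(r)
cen=np.array(r[0]).round().astype(int);print('brass',world('top',d,*cen))
P=bot.camera_params('top');K=P['camera_matrix']
def plane(uv,z):
    Rm=R.from_rotvec(np.ravel(P['rvec'])).as_matrix();t=np.ravel(P['tvec'])
    C=-Rm.T@t;ray=Rm.T@np.linalg.inv(K)@[*uv,1];return C+ray*(z-C[2])/ray[2]
q=np.array([plane(x,.006) for x in b]);print(q.round(4));print('c',q.mean(0), [np.linalg.norm(q[i]-q[i-1]) for i in range(2)])
# stand foot blue
m=cv2.inRange(hsv,(100,120,40),(125,255,255));m[:,:200]=0;m[:,290:]=0
ys,xs=np.nonzero(m);print(xs.min(),xs.max(),ys.min(),ys.max())
for uv in [(256,262),(250,252),(245,243),(240,235),(259,267)]:print(uv,world('top',d,*uv,k=1).round(4))
print('tape',world('top',d,201,307),world('top',d,201,338))
for f,uv in (('s',(247,247)),):
  cv2.imwrite('pics/c0.png',cv2.resize(p[195:295,190:310],None,fx=6,fy=6,interpolation=cv2.INTER_CUBIC))
E
```

```text
((431.5943908691406, 282.6697998046875), (51.67240524291992, 18.065916061401367), 60.945396423339844)
brass [ 0.41985946 -0.24015237  0.00546434]
[[ 0.4705 -0.1928  0.006 ]
 [ 0.4903 -0.2351  0.006 ]
 [ 0.3716 -0.2848  0.006 ]
 [ 0.3525 -0.2431  0.006 ]]
c [ 0.42125021 -0.23892605  0.006     ] [np.float64(0.1282492499126161), np.float64(0.04674451613464191)]
216 279 206 284
(256, 262) [0.4954 0.194  0.0461]
(250, 252) [0.5185 0.2061 0.0595]
(245, 243) [0.5387 0.2158 0.0728]
(240, 235) [0.5488 0.2215 0.1135]
(259, 267) [0.485  0.1885 0.0332]
tape [0.39883148 0.33905301 0.00859162] [0.31953717 0.33205999 0.04775837]
```

View pics/c0.png

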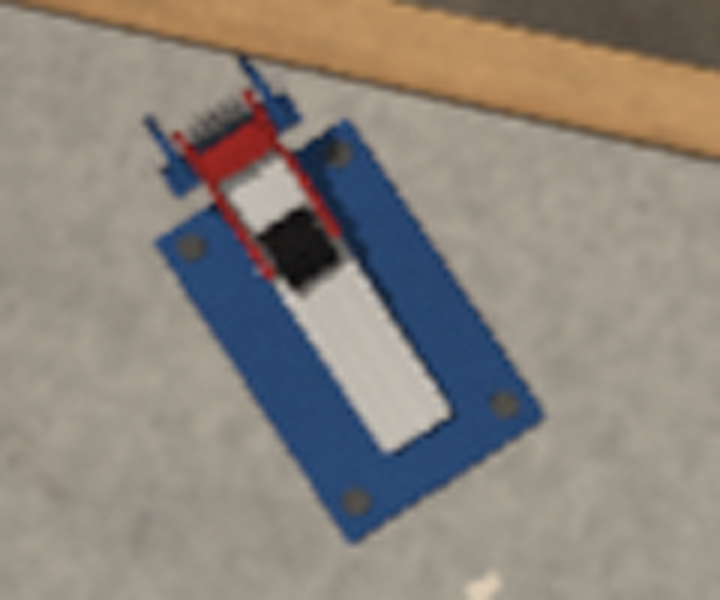

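Crop: foot corners at crop (155,242), (347,120), (545,418), (352,545). The rail's lower corners are at (390,455) and (452,412). Now the bed pose from these.

```bash
cat >> h.py <<'E'
def plane(n,uv,z):
    P=bot.camera_params(n);Rm=R.from_rotvec(np.ravel(P['rvec'])).as_matrix();t=np.ravel(P['tvec'])
    C=-Rm.T@t;ray=Rm.T@np.linalg.inv(P['camera_matrix'])@[*uv,1];return C+ray*(z-C[2])/ray[2]
def pr():
    o=bot.get_obs();M=R.from_quat(o['tool_rot']).as_matrix()
    print('t',round(float(o['clock']),2),'p',o['eef_pos'].round(4),'yaw',np.degrees(np.arctan2(M[1,0],M[0,0])).round(2),'F',o['ft_force'].round(1),'w',round(float(o['grip_width']),4),'q',o['joint_pos'].round(2))
    return o,M
def go(target,yaw=None):
    o,M=pr();d=M.T@(np.array(target)-o['eef_pos']);print('tool mm',(d*1000).round(1),'units',(d/.2).round(3))
    if yaw is not None:
        a=np.arctan2(M[1,0],M[0,0]);print('twist units',((-(np.radians(yaw)-a))/2).round(3))
E
python3 - <<'E'
from h import *
f=lambda u,v,z:plane('top',(190+(u-2.5)/6,195+(v-2.5)/6),z)
L,T,Rr,B=[f(*c,.008) for c in [(155,242),(347,120),(545,418),(352,545)]]
ax=(L+T-Rr-B)/2;print('foot',np.linalg.norm(ax),np.linalg.norm(T-L),'yaw',np.degrees(np.arctan2(ax[1],ax[0])),'c',(L+T+Rr+B)/4)
a,b=f(390,455,.0385),f(452,412,.0385);print('rail w',np.linalg.norm(a-b))
e=(a+b)/2;y=np.arctan2(ax[1],ax[0]);u=np.array([np.cos(y)*.866,np.sin(y)*.866,.5])
print('low end',e,'origin',e+.073*u)
r=f(300,243,.0);rc=(e+.073*u)+.025*u+.0305*np.array([-.5*np.cos(y),-.5*np.sin(y),.866]);print('roller top pred',rc,'seen at that z',f(300,243,rc[2]))
# brass grip pt
v=np.array([.118,.0505]);v/=np.linalg.norm(v);g=np.array([.4212,-.2392])-.048*v;print('grip',g)
go([g[0],g[1],.10],np.degrees(np.arctan2(.0505,.118)))
E
```

```text
foot 0.15727595789905768 0.09671392228085847 yaw 29.98040905679832 c [0.5373051  0.21780296 0.008     ]
rail w 0.030835534297248075
low end [0.48421991 0.18609423 0.0385    ] origin [0.53897911 0.21768451 0.075     ]
roller top pred [0.54452277 0.22088262 0.113913  ] seen at that z [0.54857188 0.22246289 0.113913  ]
grip [ 0.37707137 -0.25808556]
t 0.1 p [0.1542 0.475  0.2305] yaw -17.98 F [ 0.3 -0.5 -0.2] w 0.0855 q [ 1.26  0.24  0.    1.34 -0.    1.57]
tool mm [ 438.3  131.7 -628.3] units [ 2.191  0.659 -3.141]
twist units -0.359
```

Emit:
move_arm:
  increments:
    - {"grip":0,"linear":[0.2,0,-0.14],"twist":0}
    - {"grip":0,"linear":[0.2,0,-0.14],"twist":0}
    - {"grip":0,"linear":[0.2,0,-0.14],"twist":0}
    - {"grip":0,"linear":[0.2,0,-0.14],"twist":0}
    - {"grip":0,"linear":[0.2,0,-0.14],"twist":0}

```text
clock: 0.6
eef_pos: [0.3021, 0.2791, 0.2275]
tool_rot: [0.701, -0.106, 0.105, -0.698]
ft_force: [1.0, 0.7, -0.6]
grip_width: 0.0851
```

Emit:
move_arm:
  increments:
    - {"grip":0,"linear":[0.13,0,-0.21],"twist":0}
    - {"grip":0,"linear":[0.13,0,-0.21],"twist":0}
    - {"grip":0,"linear":[0.13,0,-0.21],"twist":0}
    - {"grip":0,"linear":[0.13,0,-0.21],"twist":0}
    - {"grip":0,"linear":[0.13,0,-0.21],"twist":0}

```text
clock: 1.1
eef_pos: [0.3647, 0.0371, 0.2271]
tool_rot: [0.701, -0.105, 0.104, -0.698]
ft_force: [0.8, 0.3, -0.3]
grip_width: 0.0855
```

Emit:
move_arm:
  increments:
    - {"grip":0,"linear":[0.05,0,-0.23],"twist":0}
    - {"grip":0,"linear":[0.05,0,-0.23],"twist":0}
    - {"grip":0,"linear":[0.05,0,-0.23],"twist":0}
    - {"grip":0,"linear":[0.05,0,-0.23],"twist":0}
    - {"grip":0,"linear":[0,0,-0.1],"twist":-0.07}

```text
clock: 1.6
eef_pos: [0.3415, -0.1808, 0.2272]
tool_rot: [0.707, -0.056, 0.056, -0.703]
ft_force: [-0.7, 0.3, -1.2]
grip_width: 0.0851
```

```bash
python3 -c "
from h import *
go([.3771,-.2581,.10],23.2)"
```

```text
t 1.6 p [ 0.3415 -0.1808  0.2272] yaw -9.09 F [-0.7  0.3 -1.2] w 0.0851 q [-0.48  0.02 -0.27  1.29 -0.01 -0.32]
tool mm [ 47.4 127.5 -70.1] units [ 0.237  0.638 -0.35 ]
twist units -0.282
```

Emit:
move_arm:
  increments:
    - {"grip":0,"linear":[0.12,0.1,-0.18],"twist":0}
    - {"grip":0,"linear":[0.12,0.1,-0.17],"twist":0}
    - {"grip":0,"linear":[0,0.15,0],"twist":-0.07}
    - {"grip":0,"linear":[0,0.15,0],"twist":-0.07}
    - {"grip":0,"linear":[0,0.12,0],"twist":-0.07}

```text
clock: 2.1
eef_pos: [0.3796, -0.2679, 0.1024]
tool_rot: [0.705, 0.097, -0.093, -0.697]
ft_force: [0.3, 0.4, 0.2]
grip_width: 0.0852
```

Emit:
move_arm:
  increments:
    - {"grip":0,"linear":[0,0.02,0],"twist":-0.07}
    - {"grip":0,"linear":[0,0,0],"twist":0}
    - {"grip":0,"linear":[0,0,0],"twist":0}
    - {"grip":0,"linear":[0,0,0],"twist":0}
    - {"grip":0,"linear":[0,0,0],"twist":0}

```text
clock: 2.6
eef_pos: [0.3763, -0.266, 0.0939]
tool_rot: [0.694, 0.142, -0.144, -0.691]
ft_force: [-0.5, -0.1, -0.5]
grip_width: 0.0858
```

```bash
python3 -c "
from h import *
go([.3771,-.2581,.004],23.2)
p,d=grab('wrist','w1');P=bot.camera_params('wrist');print(P)"
```

```text
t 2.6 p [ 0.3763 -0.266   0.0939] yaw 23.37 F [-0.5 -0.1 -0.5] w 0.0858 q [-0.61  0.28 -0.33  0.96 -0.   -1.02]
tool mm [ 4.2 89.8  7.3] units [0.021 0.449 0.036]
twist units 0.002
{'camera_matrix': array([[371.64829954,   0.        , 320.60480078],
       [  0.        , 371.64829954, 242.66618251],
       [  0.        ,   0.        ,   1.        ]]), 'T_tool_cam': array([[-6.25068671e-04,  9.47531129e-01,  3.19662900e-01,
        -8.15664095e-02],
       [-1.25935897e-04, -3.19663035e-01,  9.47531281e-01,
        -1.43018302e-01],
       [ 9.99999797e-01,  5.52015085e-04,  3.19139531e-04,
        -9.01136709e-04],
       [ 0.00000000e+00,  0.00000000e+00,  0.00000000e+00,
         1.00000000e+00]])}
```

View pics/w1.png

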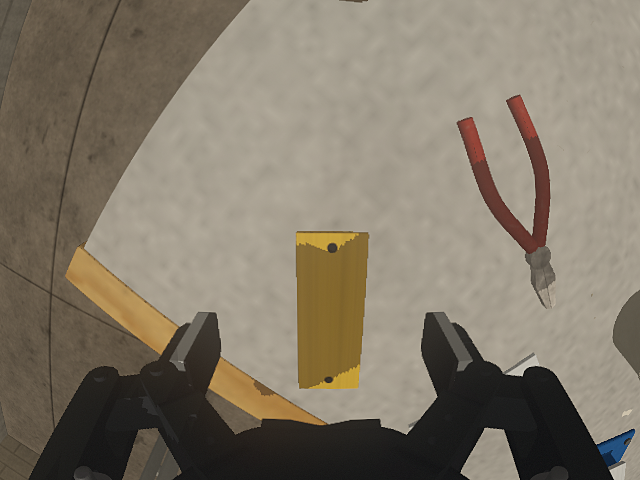

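Wrist view: brass plate between the open fingers, holes at (332,248) near end and (328,380) far end. Plate looks aligned; computing hole positions.

```bash
cat >> h.py <<'E'
def wplane(uv,zw,o,M):
    P=bot.camera_params('wrist');K=P['camera_matrix'];T=P['T_tool_cam']
    x=(np.array(uv)-K[:2,2])/K[0,0];r=np.linalg.norm(x);ray=np.r_[x/r*np.sin(r),np.cos(r)]
    C=o['eef_pos']+M@T[:3,3];q=M@T[:3,:3]@ray
    return C+q*(zw-C[2])/q[2]
E
python3 -c "
from h import *
o,M=pr()
a,b=[wplane(u,.006,o,M) for u in [(332,248),(328,380)]];v=(b-a);print(a,b,np.linalg.norm(v),np.degrees(np.arctan2(v[1],v[0])),'mid',(a+b)/2)
g=a+v/np.linalg.norm(v)*.006;print(g,wplane((297,232),.006,o,M),wplane((368,232),.006,o,M));go([*g[:2],.004],np.degrees(np.arctan2(v[1],v[0])))"
```

```text
t 2.65 p [ 0.3764 -0.2661  0.094 ] yaw 23.39 F [0.2 0.1 0.8] w 0.085 q [-0.61  0.28 -0.33  0.96 -0.   -1.02]
[ 0.37364871 -0.26032237  0.006     ] [ 0.47581678 -0.21788559  0.006     ] 0.11063088853748883 22.55616130118273 mid [ 0.42473274 -0.23910398  0.006     ]
[ 0.37918974 -0.25802083  0.006     ] [ 0.37265052 -0.28568723  0.006     ] [ 0.35416419 -0.24321668  0.006     ]
t 2.65 p [ 0.3764 -0.2661  0.094 ] yaw 23.39 F [0.2 0.1 0.8] w 0.085 q [-0.61  0.28 -0.33  0.96 -0.   -1.02]
tool mm [ 6.1 89.9  6.6] units [0.03  0.45  0.033]
twist units 0.007
```

Emit:
move_arm:
  increments:
    - {"grip":0.32,"linear":[0.03,0.1,0.035],"twist":0}
    - {"grip":0.32,"linear":[0,0.15,0],"twist":0.007}
    - {"grip":0.32,"linear":[0,0.12,0],"twist":0}
    - {"grip":0.32,"linear":[0,0.04,0],"twist":0}
    - {"grip":0.32,"linear":[0,0,0],"twist":0}

```text
clock: 3.15
eef_pos: [0.3838, -0.2602, 0.0143]
tool_rot: [0.698, 0.139, -0.135, -0.689]
ft_force: [-0.6, 0.5, 0.1]
grip_width: 0.0584
```

```bash
python3 -c "
from h import *
go([.379,-.258,.002],22.6)
grab('wrist','w2')"
```

```text
t 3.15 p [ 0.3838 -0.2602  0.0143] yaw 22.38 F [-0.6  0.5  0.1] w 0.0584 q [-0.59  0.38 -0.43  0.74 -0.   -0.98]
tool mm [-3.6 12.2  4. ] units [-0.018  0.061  0.02 ]
twist units -0.002
```

View pics/w2.png

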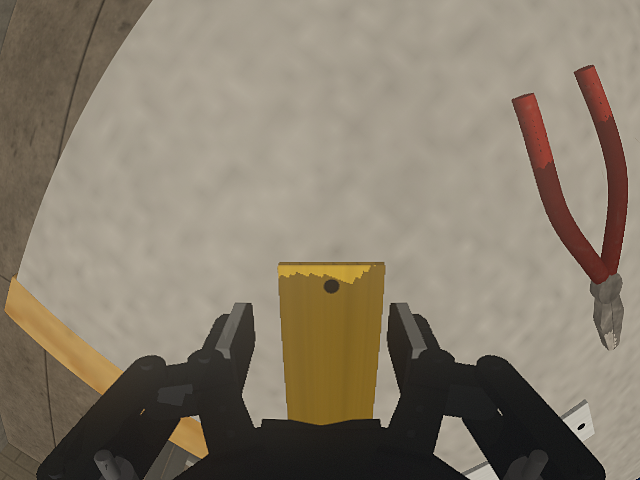

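Plate lies between the pads, hole at (331,286), about 4 mm towards +z as computed. Descending gently.

Emit:
move_arm:
  increments:
    - {"grip":0.32,"linear":[-0.018,0.02,0.02],"twist":0}
    - {"grip":0.32,"linear":[0,0.02,0],"twist":0}
    - {"grip":0.32,"linear":[0,0.015,0],"twist":0}
    - {"grip":0.32,"linear":[0,0.01,0],"twist":0}
    - {"grip":0.32,"linear":[0,0,0],"twist":0}

```text
clock: 3.7
eef_pos: [0.3816, -0.26, 0.0045]
tool_rot: [0.7, 0.141, -0.133, -0.687]
ft_force: [-0.1, 0.5, 0.1]
grip_width: 0.0582
```

Emit:
move_arm:
  increments:
    - {"grip":0.32,"linear":[0,0.012,0],"twist":0}
    - {"grip":0.32,"linear":[0,0,0],"twist":0}
    - {"grip":0.32,"linear":[0,0,0],"twist":0}
    - {"grip":0.32,"linear":[0,0,0],"twist":0}
    - {"grip":0.32,"linear":[0,0,0],"twist":0}

```text
clock: 4.2
eef_pos: [0.382, -0.2603, 0.0021]
tool_rot: [0.701, 0.141, -0.133, -0.687]
ft_force: [0.4, -0.1, -0.6]
grip_width: 0.0581
```

Emit:
move_arm:
  increments:
    - {"grip":0.32,"linear":[0,0.012,0.015],"twist":0}
    - {"grip":0.32,"linear":[0,0.008,0],"twist":0}
    - {"grip":0.32,"linear":[0,0,0],"twist":0}
    - {"grip":0.32,"linear":[0,0,0],"twist":0}
    - {"grip":0.32,"linear":[0,0,0],"twist":0}

```text
clock: 4.7
eef_pos: [0.3807, -0.2572, -0.0023]
tool_rot: [0.7, 0.141, -0.133, -0.687]
ft_force: [-0.4, -0.3, -0.1]
grip_width: 0.058
```

Emit:
move_arm:
  increments:
    - {"grip":0.6,"linear":[0,0,0],"twist":0}
    - {"grip":0.6,"linear":[0,0,0],"twist":0}
    - {"grip":0.8,"linear":[0,0,0],"twist":0}
    - {"grip":1,"linear":[0,0,0],"twist":0}
    - {"grip":1,"linear":[0,0,0],"twist":0}

```text
clock: 5.2
eef_pos: [0.3805, -0.2563, -0.0016]
tool_rot: [0.7, 0.142, -0.133, -0.688]
ft_force: [-0.5, 0.6, 1.6]
grip_width: 0.0457
```

Emit:
move_arm:
  increments:
    - {"grip":1,"linear":[0,-0.05,0],"twist":0}
    - {"grip":1,"linear":[0,-0.1,0],"twist":0}
    - {"grip":1,"linear":[0,-0.15,0],"twist":0}
    - {"grip":1,"linear":[0,-0.15,0],"twist":0}
    - {"grip":1,"linear":[0,-0.15,0],"twist":0}

```text
clock: 5.7
eef_pos: [0.3737, -0.2517, 0.1187]
tool_rot: [0.696, 0.137, -0.137, -0.691]
ft_force: [0.8, 0.1, -1.3]
grip_width: 0.0458
```

```bash
python3 -c "
from h import *
o,M=pr();print(M.round(3))
grab('wrist','w3')"
```

```text
t 5.7 p [ 0.3737 -0.2517  0.1187] yaw 22.34 F [ 0.8  0.1 -1.3] w 0.0458 q [-0.59  0.23 -0.33  1.01 -0.   -0.98]
[[ 0.925  0.003 -0.38 ]
 [ 0.38  -0.007  0.925]
 [-0.    -1.    -0.007]]
```

View pics/w3.png

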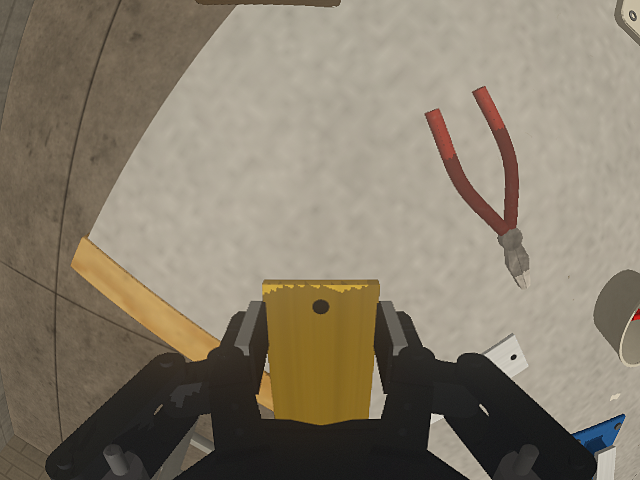

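Plate held firmly (width 46 mm), hole at (320,306), grip about 47 mm from its middle, far end pointing away. Moving toward the stand.

Emit:
move_arm:
  increments:
    - {"grip":1,"linear":[0.05,-0.02,0.1],"twist":0}
    - {"grip":1,"linear":[0.11,-0.01,0.2],"twist":0}
    - {"grip":1,"linear":[0.11,0,0.21],"twist":0}
    - {"grip":1,"linear":[0.11,0,0.21],"twist":0}
    - {"grip":1,"linear":[0.11,0,0.21],"twist":0}

```text
clock: 6.25
eef_pos: [0.4008, -0.0452, 0.1327]
tool_rot: [0.703, 0.138, -0.126, -0.686]
ft_force: [1.1, -0.1, -0.9]
grip_width: 0.0456
```

Emit:
move_arm:
  increments:
    - {"grip":1,"linear":[0.11,0,0.21],"twist":0}
    - {"grip":1,"linear":[0.11,0,0.21],"twist":0}
    - {"grip":1,"linear":[0.11,0,0.2],"twist":-0.03}
    - {"grip":1,"linear":[0,0,0.1],"twist":-0.037}
    - {"grip":1,"linear":[0,0,0],"twist":0}

```text
clock: 6.75
eef_pos: [0.4075, 0.1239, 0.1319]
tool_rot: [0.691, 0.19, -0.175, -0.675]
ft_force: [0.7, -0.0, -2.0]
grip_width: 0.0459
```

```bash
python3 -c "
from h import *
go([.41,.143,.13],30)"
```

```text
t 6.75 p [0.4075 0.1239 0.1319] yaw 29.94 F [ 0.7 -0.  -2. ] w 0.0459 q [ 0.31  0.16 -0.38  1.02 -0.02 -0.21]
tool mm [11.7  1.6 15.4] units [0.058 0.008 0.077]
twist units -0.0
```

Emit:
move_arm:
  increments:
    - {"grip":1,"linear":[0.06,0,0.08],"twist":0}
    - {"grip":1,"linear":[0.03,0.1,0],"twist":0}
    - {"grip":1,"linear":[0.05,0.1,0],"twist":0}
    - {"grip":1,"linear":[0.05,0,0],"twist":0}
    - {"grip":1,"linear":[0,0,0],"twist":0}

```text
clock: 7.25
eef_pos: [0.4354, 0.1549, 0.0932]
tool_rot: [0.693, 0.189, -0.173, -0.674]
ft_force: [-0.0, -0.6, -1.2]
grip_width: 0.0457
```

```bash
python3 -c "
from h import *
go([.442,.162,.0734],30)
a,_=grab('top','t4');b,_=grab('scene','s4')
A=cv2.resize(a[200:300,190:290],(400,400),interpolation=2);B=cv2.resize(b[160:280,250:370],(400,400),interpolation=2)
cv2.imwrite('pics/ab4.png',np.hstack([A,B]))"
```

```text
t 7.25 p [0.4354 0.1549 0.0932] yaw 29.65 F [-0.  -0.6 -1.2] w 0.0457 q [ 0.36  0.26 -0.35  0.94 -0.03 -0.16]
tool mm [ 9.  19.9  3.5] units [0.045 0.099 0.017]
twist units -0.003
```

View pics/ab4.png

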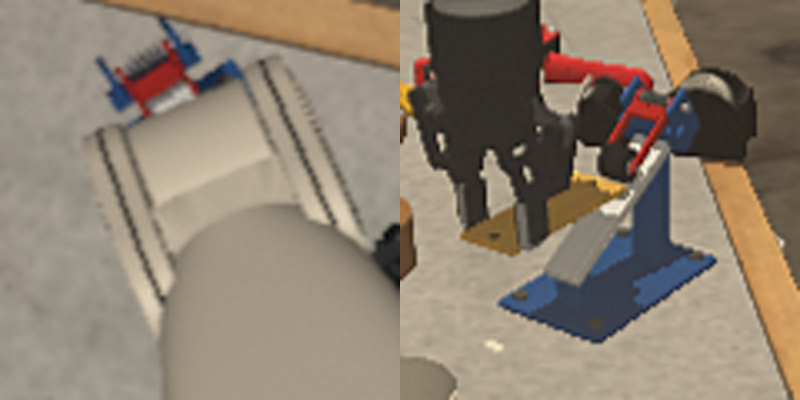

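Scene crop shows the plate level, its far end just over the bed short of the roller (crop (620,190)). Lowering it onto the bed to tilt it in the grip.

Emit:
move_arm:
  increments:
    - {"grip":1,"linear":[0.02,0,0.018],"twist":0}
    - {"grip":1,"linear":[0,0.04,0],"twist":0}
    - {"grip":1,"linear":[0,0.04,0],"twist":0}
    - {"grip":1,"linear":[0,0.03,0],"twist":0}
    - {"grip":1,"linear":[0,0.02,0],"twist":0}

```text
clock: 7.85
eef_pos: [0.4372, 0.1587, 0.0677]
tool_rot: [0.693, 0.189, -0.171, -0.675]
ft_force: [-0.4, -0.0, -1.4]
grip_width: 0.0457
```

```bash
python3 -c "
from h import *
go([.4574,.1709,.0195],30)"
```

```text
t 7.85 p [0.4372 0.1587 0.0677] yaw 29.55 F [-0.4 -0.  -1.4] w 0.0457 q [ 0.37  0.3  -0.38  0.87 -0.03 -0.15]
tool mm [22.7 48.5  2.2] units [0.113 0.243 0.011]
twist units -0.004
```

Emit:
move_arm:
  increments:
    - {"grip":1,"linear":[0,0.025,0.01],"twist":0}
    - {"grip":1,"linear":[0,0.025,0],"twist":0}
    - {"grip":1,"linear":[0,0.025,0],"twist":0}
    - {"grip":1,"linear":[0.005,0.025,0],"twist":0}
    - {"grip":1,"linear":[0.01,0.025,0],"twist":0}

```text
clock: 8.35
eef_pos: [0.4377, 0.1607, 0.0409]
tool_rot: [0.693, 0.188, -0.172, -0.674]
ft_force: [-4.7, -0.8, 1.4]
grip_width: 0.0456
```

```bash
python3 -c "
from h import *
go([.4574,.1709,.0195],30)
b,_=grab('scene','s5')
cv2.imwrite('pics/s5c.png',cv2.resize(b[160:280,250:370],(600,600),interpolation=2))"
```

```text
t 8.35 p [0.4377 0.1607 0.0409] yaw 29.55 F [-4.7 -0.8  1.4] w 0.0456 q [ 0.37  0.34 -0.4   0.81 -0.03 -0.15]
tool mm [21.8 21.7 -0.2] units [ 0.109  0.109 -0.001]
twist units -0.004
```

View pics/s5c.png

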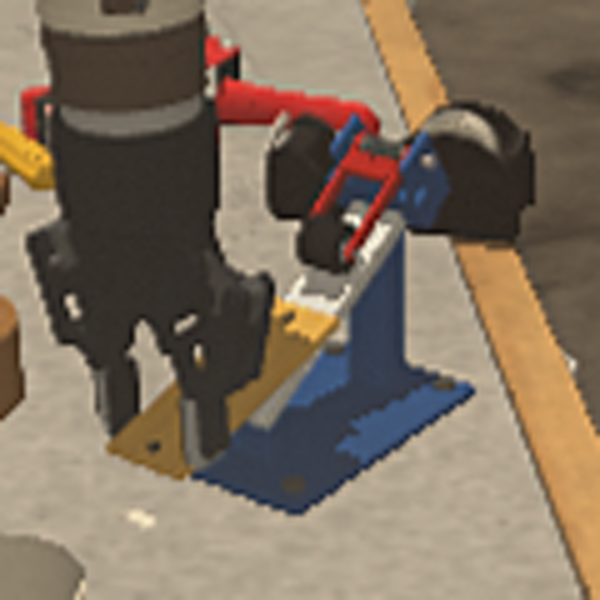

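The plate is tilting as intended, its far end on the bed and straddled by the fingers with even overhang. Continuing.

Emit:
move_arm:
  increments:
    - {"grip":1,"linear":[0.02,0.025,0],"twist":0}
    - {"grip":1,"linear":[0.02,0.025,0],"twist":0}
    - {"grip":1,"linear":[0.02,0.025,0],"twist":0}
    - {"grip":1,"linear":[0.02,0.02,0],"twist":0}
    - {"grip":1,"linear":[0.01,0.01,0],"twist":0}

```text
clock: 8.9
eef_pos: [0.4524, 0.1684, 0.0165]
tool_rot: [0.694, 0.186, -0.175, -0.674]
ft_force: [-6.4, -4.5, 6.1]
grip_width: 0.0456
```

```bash
python3 -c "
from h import *
go([.4574,.1709,.0195],30)"
```

```text
t 8.9 p [0.4524 0.1684 0.0165] yaw 29.51 F [-6.4 -4.5  6.1] w 0.0456 q [ 0.37  0.41 -0.38  0.77 -0.03 -0.14]
tool mm [ 5.6 -3.  -0.3] units [ 0.028 -0.015 -0.002]
twist units -0.004
```

Emit:
move_arm:
  increments:
    - {"grip":1,"linear":[0.035,-0.02,0],"twist":0}
    - {"grip":1,"linear":[0.035,-0.02,0],"twist":0}
    - {"grip":1,"linear":[0.035,-0.02,0],"twist":0}
    - {"grip":1,"linear":[0.035,-0.02,0],"twist":0}
    - {"grip":1,"linear":[0.035,-0.02,0],"twist":0}

```text
clock: 9.4
eef_pos: [0.4739, 0.1812, 0.0321]
tool_rot: [0.696, 0.177, -0.182, -0.672]
ft_force: [-4.8, -3.8, -0.0]
grip_width: 0.0453
```

```bash
cat >> h.py <<'E'
def loaded(xc=0):
    O=np.array([.539,.218,.075]);u=np.array([.75,.433,.5]);n=np.array([-.433,-.25,.866]);return O+(xc-.047)*u+.003*n-[0,0,.0046]
E
python3 -c "
from h import *
go(loaded(),30)
b,_=grab('scene','s6')
cv2.imwrite('pics/s6c.png',cv2.resize(b[160:280,250:370],(600,600),interpolation=2))"
```

```text
t 9.4 p [0.4739 0.1812 0.0321] yaw 29.37 F [-4.8 -3.8 -0. ] w 0.0453 q [ 0.38  0.44 -0.27  0.87 -0.03 -0.13]
tool mm [ 32.3 -17.9  -0.9] units [ 0.162 -0.089 -0.004]
twist units -0.005
```

View pics/s6c.png

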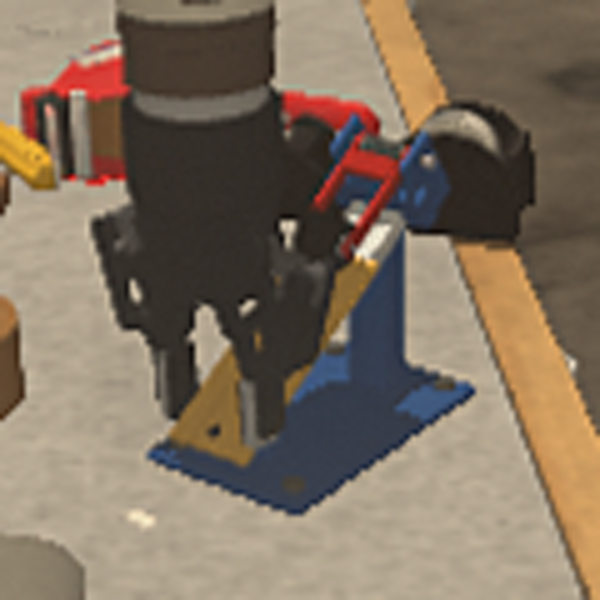

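Upper end now at about bed x = +28, under the roller. Continuing up the slope.

Emit:
move_arm:
  increments:
    - {"grip":1,"linear":[0.035,-0.019,0],"twist":0}
    - {"grip":1,"linear":[0.035,-0.019,0],"twist":0}
    - {"grip":1,"linear":[0.035,-0.019,0],"twist":0}
    - {"grip":1,"linear":[0.03,-0.017,0],"twist":0}
    - {"grip":1,"linear":[0.025,-0.014,0],"twist":0}

```text
clock: 9.95
eef_pos: [0.4945, 0.1934, 0.0458]
tool_rot: [0.698, 0.169, -0.188, -0.67]
ft_force: [-6.2, -3.6, 0.5]
grip_width: 0.0454
```

```bash
python3 -c "
from h import *
go(loaded(),30)"
```

```text
t 9.95 p [0.4945 0.1934 0.0458] yaw 29.26 F [-6.2 -3.6  0.5] w 0.0454 q [ 0.39  0.48 -0.17  0.96 -0.04 -0.12]
tool mm [ 8.5 -4.  -1. ] units [ 0.043 -0.02  -0.005]
twist units -0.006
```

Emit:
move_arm:
  increments:
    - {"grip":1,"linear":[0.02,-0.011,-0.003],"twist":0}
    - {"grip":1,"linear":[0.02,-0.011,0],"twist":0}
    - {"grip":1,"linear":[0.015,-0.008,0],"twist":0}
    - {"grip":1,"linear":[0.012,-0.007,0],"twist":0}
    - {"grip":1,"linear":[0.01,-0.006,0],"twist":0}

```text
clock: 10.45
eef_pos: [0.4999, 0.1967, 0.0498]
tool_rot: [0.699, 0.161, -0.196, -0.668]
ft_force: [-6.2, -4.8, -1.4]
grip_width: 0.0454
```

```bash
python3 -c "
from h import *
go(loaded(),30);b,_=grab('scene','s7')
cv2.imwrite('pics/s7c.png',cv2.resize(b[160:280,250:370],(600,600),interpolation=2))"
```

```text
t 10.45 p [0.4999 0.1967 0.0498] yaw 29.21 F [-6.2 -4.8 -1.4] w 0.0454 q [ 0.4   0.5  -0.12  1.01 -0.04 -0.11]
tool mm [ 2.3  0.2 -1. ] units [ 0.012  0.001 -0.005]
twist units -0.007
```

View pics/s7c.png

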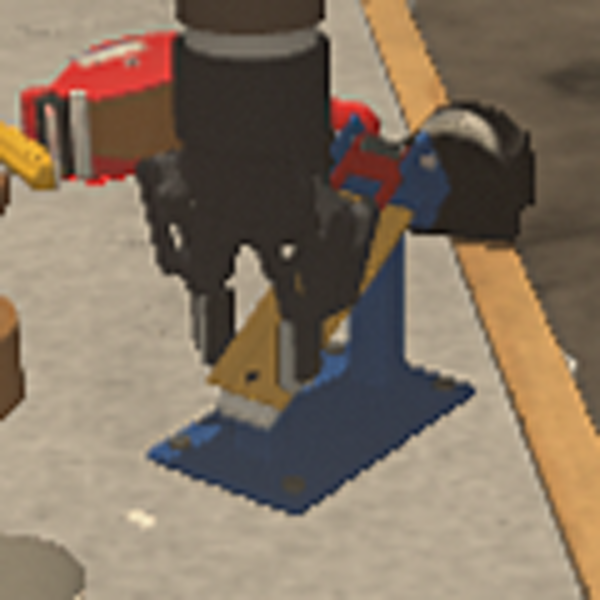

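Upper end nearly at the stop (crop (400,215)); pushing gently until the force rises.

Emit:
move_arm:
  increments:
    - {"grip":1,"linear":[0.02,-0.009,0],"twist":0}
    - {"grip":1,"linear":[0.02,-0.009,0],"twist":0}
    - {"grip":1,"linear":[0.015,-0.007,0],"twist":0}
    - {"grip":1,"linear":[0,0,0],"twist":0}
    - {"grip":1,"linear":[0,0,0],"twist":0}

```text
clock: 11.0
eef_pos: [0.4998, 0.1965, 0.0498]
tool_rot: [0.702, 0.152, -0.204, -0.666]
ft_force: [-3.3, -1.6, 2.2]
grip_width: 0.0452
```

```bash
python3 -c "
from h import *
go(loaded(),30);o=bot.get_obs();print(R.from_quat(o['tool_rot']).as_matrix().round(3))"
```

```text
t 11.0 p [0.4998 0.1965 0.0498] yaw 29.08 F [-3.3 -1.6  2.2] w 0.0452 q [ 0.4   0.52 -0.09  1.04 -0.04 -0.11]
tool mm [ 2.5  0.2 -1. ] units [ 0.013  0.001 -0.005]
twist units -0.008
[[ 0.871 -0.058 -0.488]
 [ 0.484 -0.067  0.872]
 [-0.083 -0.996 -0.031]]
```

Blocked at the stop: 11 mm commanded and no advance, within 2.5 mm of the predicted pose. Releasing.

Emit:
move_arm:
  increments:
    - {"grip":0.3,"linear":[0,0,0],"twist":0}
    - {"grip":0.3,"linear":[0,0,0],"twist":0}
    - {"grip":0.2,"linear":[0,0,0],"twist":0}
    - {"grip":0.2,"linear":[-0.03,-0.02,0],"twist":0}
    - {"grip":0.2,"linear":[-0.06,-0.06,0],"twist":0}

```text
clock: 11.5
eef_pos: [0.4893, 0.1913, 0.0671]
tool_rot: [0.701, 0.156, -0.201, -0.667]
ft_force: [-1.0, 0.1, 0.3]
grip_width: 0.0687
```

Emit:
move_arm:
  increments:
    - {"grip":0.2,"linear":[-0.06,-0.1,0],"twist":0}
    - {"grip":0.2,"linear":[-0.06,-0.15,0],"twist":0}
    - {"grip":0.2,"linear":[-0.1,-0.15,0],"twist":0}
    - {"grip":0.2,"linear":[-0.2,-0.1,0],"twist":0}
    - {"grip":0.2,"linear":[-0.2,0,0],"twist":0}

```text
clock: 12.0
eef_pos: [0.3867, 0.1376, 0.1817]
tool_rot: [0.7, 0.159, -0.199, -0.667]
ft_force: [-0.0, 0.1, -0.1]
grip_width: 0.0683
```

```bash
python3 -c "
from h import *
pr();a,d=grab('top','t8');b,_=grab('scene','s8')
A=cv2.resize(a[205:295,200:290],(400,400),interpolation=2);B=cv2.resize(b[170:270,270:370],(400,400),interpolation=2)
cv2.imwrite('pics/ab8.png',np.hstack([A,B]))"
```

```text
t 12.0 p [0.3867 0.1376 0.1817] yaw 29.22 F [-0.   0.1 -0.1] w 0.0683 q [ 0.37  0.14 -0.25  1.24 -0.04 -0.14]
```

View pics/ab8.png

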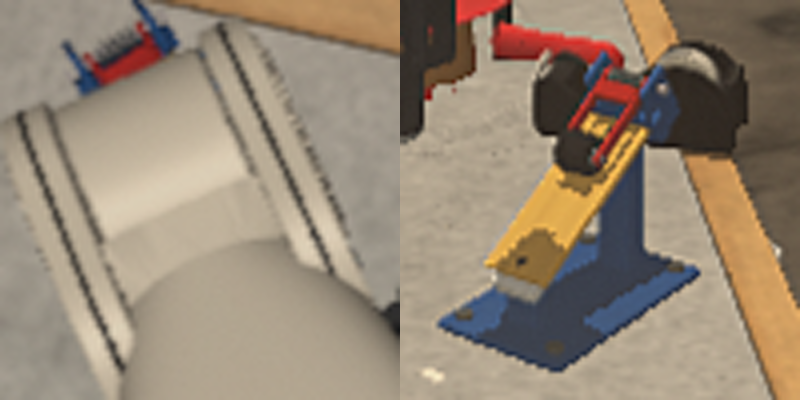

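Scene view: the plate lies on the bed, the roller on it, upper end at the stop. Moving the arm aside to measure from the top camera.

Emit:
move_arm:
  increments:
    - {"grip":0.2,"linear":[0,-0.05,-0.22],"twist":0}
    - {"grip":0.2,"linear":[0,0,-0.24],"twist":0}
    - {"grip":0.2,"linear":[0,0,-0.24],"twist":0}
    - {"grip":0.2,"linear":[0,0,-0.24],"twist":0}
    - {"grip":0.2,"linear":[0,0,-0.1],"twist":0}

```text
clock: 12.6
eef_pos: [0.4891, -0.0474, 0.1995]
tool_rot: [0.7, 0.164, -0.201, -0.665]
ft_force: [-0.5, 0.2, -0.3]
grip_width: 0.0684
```

```bash
python3 - <<'E'
from h import *
pr();p,d=grab('top','t9')
hsv=cv2.cvtColor(p,cv2.COLOR_BGR2HSV);m=cv2.inRange(hsv,(15,100,70),(32,255,255));m[:,:200]=0;m[:,300:]=0;m[:212]=0;m[300:]=0
m=cv2.morphologyEx(m,cv2.MORPH_CLOSE,np.ones((3,3)))
ys,xs=np.nonzero(m);W=np.array([world('top',d,x,y,1) for x,y in zip(xs,ys)])
O=np.array([.539,.218,.075]);c,s=.866,.5
B=np.array([[.75,.433,.5],[-.5,.866,0],[-.433,-.25,.866]])
q=(W-O)@B.T*1000
k=abs(q[:,2]-6)<5;q=q[k];print(len(q),'x',np.percentile(q[:,0],[0,2,98,100]).round(1),'y',np.percentile(q[:,1],[0,2,98,100]).round(1),'z med',np.median(q[:,2]).round(1))
f=q[q[:,0]<0];lo=f[:,0]
for a,b in((-62,-40),(-40,-20),(-20,0)):
  g=f[(lo>a)&(lo<b)];print(a,b,g[:,1].min().round(1),g[:,1].max().round(1),np.median(g[:,2]).round(1))
cv2.imwrite('pics/t9c.png',cv2.resize(p[200:300,195:295],(600,600),interpolation=2))
E
```

```text
t 12.6 p [ 0.4891 -0.0474  0.1995] yaw 29.84 F [-0.5  0.2 -0.3] w 0.0684 q [-0.06  0.27 -0.05  1.29 -0.06 -0.58]
756 x [-64.9 -62.3  58.4  62.9] y [-22.  -21.1  23.3  24.1] z med 5.2
-62 -40 -21.8 24.0 4.7
-40 -20 -21.7 24.1 5.4
-20 0 -21.3 23.5 5.1
```

View pics/t9c.png

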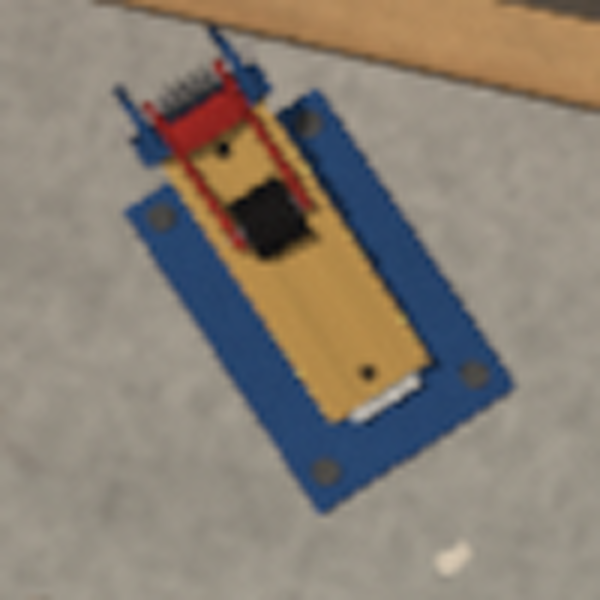

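Plate flat, straight, centred (about 1 mm off), its lower end at bed x ≈ -65 mm with the expected strip of bare rail showing. Handing in.

```bash
python3 -c "
from h import *
bot.job_done();pr()"
```

```text
the job is handed in; nothing more can be done
the job is handed in; nothing more can be done
```

The brass plate is loaded on the stand and I have handed the job in. It took about 12.6 s of the 40 s allowed.

**What I did:** I gripped the plate across its width, about 47 mm from its middle, and lifted it to about 0.12 m. The tool could not be tilted, so I set the plate's far end on the bed and lowered the grip until the plate lay at the 30° slope. I then slid it under the roller until it stopped advancing, about 2.5 mm from where I expected the stop bar. After that I opened the fingers and drew the arm clear.

**Last checks (top camera):**
- **Along the bed:** the lower end is at about x = −65 mm, which is where a fully loaded plate should be.
- **Across the bed:** the plate is about 1 mm off the centre line and straight along the bed.
- **Height:** the upper face is about 5 mm above the bed against the 6 mm expected, within calibration error.
- **Roller:** the pictures show it sitting on the plate. I could not measure its pressing force.
- **Robot:** it stands clear of everything, with the wrist force about zero.

**One disagreement:** while pushing against the stop, the tool leaned about 5° instead of moving on. I took this as contact with the stop bar.

The aluminium plate and the tape roll were never approached. I did not re-measure their positions at the end.

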